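# Tag the degreaser station and open its safety cap

### The job

Before the degreaser is opened its tag must be up: first hang the flat metal tag by its hole over the thin pin of the upright steel post and let go of it. Then take the black push-and-turn safety cap of the clamped bottle, press it down, twist it anticlockwise while pressed until it is free, lift it off and finish holding it in the gripper, level, about 10 cm above the bottle it came from. Leave the tag hanging and the other things on the bench where they are.

Things in the scene. Friction and masses are not known exactly. Their poses are not given: they have to be found in the camera images.
- tag: flat aluminium tag plate, 100 x 46 x 8 mm (x, y, z), about 70 g, lying flat on the bench at the start. Origin: centre of its underside; x along its length, z up. A round hole 22 mm across goes through it, centred 30 mm from the origin along +x; the other half is solid and can be gripped across the 46 mm width
- tag_hole (a point): centre of the tag's hole, halfway through its thickness
- post: fixed steel tag post: round foot 84 mm wide, 10 mm thick; stem 18 mm thick; collar 38 mm wide, its top at 85 mm height; above it an upright pin 12 mm thick with a coned tip at 130 mm. Origin: centre of the foot's underside on the bench, z up. A tag let go over the pin tips to one side and hangs askew on it, as it should
- post_tip (a point): tip of the pin, 130 mm above the bench, on the post's axis
- bottle: grey round degreaser bottle, 90 mm wide, held fast in a fixed bench holder (square 116 mm foot, round cup 100 mm wide, clamp screw on one side); it cannot move or turn. Origin: centre of the foot's underside on the bench, z up on the bottle's axis. Shoulder from 140 mm height; a flange 52 mm wide, top at 180 mm, lies just under the cap
- bottle_neck (a point): point on the bottle's axis, 188 mm above the bench, where the underside of the locked cap lies
- cap: black round ribbed push-and-turn cap on the bottle, 50 mm wide, 36 mm tall, 50 g. Origin: centre of its underside; z up. It is locked at the start. While held down it turns anticlockwise seen from above (right-handed about +z); past about 50 degrees it is over the catch and springs up a little, and it lifts off freely when turned 60 to 130 degrees. Clockwise it is blocked
- cap_top (a point): centre of the cap's top face, 36 mm above the cap's origin. The locked cap gives downwards on a spring: about 5 N to start, 11 N at 5 mm, where the catch is cleared, hard stop 8 mm down (15 N). 6.5 mm down is a good press. Grip the cap around its side and press and turn it with the grip
- spanner: bystander: steel open spanner 170 mm long lying flat near the robot
- jar: bystander: clear screw jar, 60 mm wide, 75 mm tall, standing upright
- toolholder: bystander: stubby dark steel tool holder, 54 mm wide, 75 mm tall, standing upright
- spraycan: bystander: spray can, 65 mm wide, 150 mm tall, standing upright at the back
- screwdriver: bystander: screwdriver lying at the left side
- mallet: bystander: hammer with wooden handle lying at the right side
- socket: bystander: steel socket (ring), 40 mm wide, 35 mm tall, standing near the robot
Not all that is in view belongs to the job. Of the things shaped like the tag, the aluminium one is meant.

How it is judged:
By the outcome, as a careful person would: the job done as asked, in the order asked, and still so for the second after the job is handed in, while the arm keeps its last pose, push and grip.
It also fails if it takes over 61 s, if anything falls off the work surface, if the arm or the gripper's body presses on something with over 40 N, if the wrist force passes 120 N, or if a joint passes its speed limit or range.

### The arm

A 6-joint arm with a two-finger parallel gripper is mounted at the origin on the work surface. World frame = base frame: x ahead of the robot, y to its left, z up, the work surface at z = 0. Lengths are in mm, angles in rad, forces in N, time in s.
With the tool pointing down it reaches from about 350 to 875 mm from the base axis. Payload 4.2 kg.
Tool frame: the origin (TCP) lies on the mounting face of the last link; the fingertips stand 173 mm ahead of it and the grasp point (between the pads) lies 155 mm ahead of it (tcp_to_grasp is the distance from the TCP to the grasp point, in mm); z points along the fingers, y is the direction in which the jaws open and shut (so a half turn about z gives the same grasp; the last joint's range is limited). The gripper opens to 85 mm and grips with 20 to 120 N. Pads are 22 mm wide; open, the fingers measure 114 mm over their backs; the gripper's body (76 mm by 85 mm) begins 54 mm behind the grasp point. The pads swing forward as they close: fully open they stand 13 mm farther back than shut.
Start: joints at [-0.918, 0.385, 0.008, 0, -1.194, -0.259], TCP at [239.826, -577.134, 404.712] pointing down, gripper open.
Joint ranges: [-3.14, 3.14], [-1.21, 2.06], [-1.07, 1.41], [-3.16, 2.05], [-2.99, -0.16], [-3.1, 3.1]. Speed limits (rad/s): [2.79, 2.79, 3.14, 3.14, 3.14, 3.14].

### API

Orientations are given as a unit quaternion [x, y, z, w].
In Python, from bench import * gives the robot as it stands. The module is installed in compiled form; this text tells all that it offers.
- The arm moves only by the tool apply_moves, never from a script. Its arguments are lists of equal length, an entry for each row: "fingers": the closure, from 0 (fully open) to 1 (shut); "dp": the shift along the world's x, y, z in cm, a list of three; "yaw": the turn about the world's z in degrees. A call has 1 to 10 rows; each row is the pose to reach, as a shift and turn from the pose measured when the call began; what a row does not reach only later rows make up. A row lasts 1/10 s, in which the tool goes at most 50 mm and 8.59 degrees, less where a joint would pass 70% of its speed; a pose out of reach is approached as far as the arm can. A call with a gripper value outside its range is refused whole. The fingers move at their own pace and stop on an object; the grip force is fixed at half the most. Time passes only in rows, so rows that repeat a pose let the fingers close. It gives the time, the measured TCP pose, the force and the opening at its end, in the units of the state.
- read_state(): the state, without advancing time (a new reading comes with each control period).
- get_image(name): name is "scene" or "top"; returns a dict with "color" (384x512x3 uint8, blue, green, red), "mtx" (3x3 intrinsics, pixels), "k1" (the pictures are not rectified: a ray, as slopes to the right and down, at radius r is drawn at 1 + k1 r^2 times it, then the intrinsics apply), "camera_from_world" (4x4, takes a point from world to camera coordinates). Camera axes: x right, y down, z forward; pixel columns grow to the right and rows downward; lengths in mm; the calibration is good to about 2 mm. A picture is of the moment at which its call begins. There is no depth.
- job_done(): hands the job in, once; it reports no verdict.
The state is a dict: "clock": time; "joints": joint angles; "joint_vel": joint speeds; "joint_efforts": joint torques, N m; "position": TCP position; "ee_rot": TCP orientation; "contact_force": force on the tool from outside, world axes, zero at the start; "wrist_torque": the same for the moment, N m; "gripper_width": finger opening in mm.
Only numpy, scipy, OpenCV 4.12 (cv2) and the standard library are available. Lean on these libraries where they do the work, as an engineer would, in place of code of your own. Each camera call takes 0.05 s, during which the arm holds its last target. There are 200 camera calls.

## Working session

There is one attempt and no reset: what is moved stays moved. The work goes in short steps, Python scripts to look and compute and a tool call to move; the robot and the scene stay as the last step left them, time stands still between calls to the robot, and variables do not carry over. Pictures are saved under pics/ and viewed, about 8 in all and at most 12, crops included, and the job is handed in when it is done.

Besides the shell and the picture viewer there is one more tool, called after "Request:" in YAML: its name, and indented under it one key for each argument. apply_moves: Moves the arm, as the interface text tells. Its arguments: {"type":"object","properties":{"fingers":{"type":"array","items":{"type":"number"}},"dp":{"type":"array","items":{"type":"array","items":{"type":"number"}}},"yaw":{"type":"array","items":{"type":"number"}}},"required":["fingers","dp","yaw"]}

```bash
mkdir -p pics; cat > h.py <<'E'
import numpy as np, cv2
from bench import *
def ray(im,u,v):
    K=im["mtx"];p=cv2.undistortPoints(np.array([[[u,v]]],float),K,np.array([im["k1"],0,0,0],float))[0,0]
    T=im["camera_from_world"];R=T[:3,:3];t=T[:3,3]
    return -R.T@t, R.T@np.array([p[0],p[1],1.])
def onplane(im,u,v,z):
    o,d=ray(im,u,v);return o+d*(z-o[2])/d[2]
def proj(im,P):
    T=im["camera_from_world"]
    r,_=cv2.projectPoints(np.array(P,float).reshape(-1,1,3),cv2.Rodrigues(T[:3,:3].copy())[0],T[:3,3].copy(),im["mtx"],np.array([im["k1"],0,0,0],float));return r[:,0]
E
python3 - <<'E'
from h import *
import pickle
for n in("scene","top"):
    im=get_image(n);pickle.dump(im,open(n+".pkl","wb"))
    cv2.imwrite(f"pics/{n}1.png",im["color"]); o,_=ray(im,256,192);print(n,o.round(),im["k1"],im["mtx"][0,0],onplane(im,256,192,0).round())
s=read_state();print(s)
E
```

```text
scene [1143. -507. 1216.] -0.018757913228137735 433.1738783007222 [432.  78.   0.]
top [ 444.    8. 1451.] -0.1803956909885325 463.99638496191653 [541. -43.   0.]
{'clock': 0.1, 'joints': array([-9.18416341e-01,  3.85474396e-01,  6.74506343e-03, -4.30499748e-04,
       -1.19400887e+00, -2.58581650e-01]), 'joint_vel': array([ 0.00114178, -0.00254927,  0.00347297,  0.00216779,  0.00081445,
        0.00140737]), 'joint_efforts': array([-1.81090996e-03, -3.93317878e+01,  1.88928705e+01,  4.19789448e+00,
       -2.56744373e-03, -5.33599511e-07]), 'position': array([ 239.75860415, -576.97941879,  403.727663  ]), 'ee_rot': array([-1.95551404e-01,  9.80692952e-01,  9.59961089e-04, -2.47433840e-04]), 'contact_force': array([-0.62066696, -0.46154969,  0.65608752]), 'wrist_torque': array([ 0.01088515, -0.01280385, -0.00401952]), 'gripper_width': 85.58435918894847}
```

View pics/scene1.png

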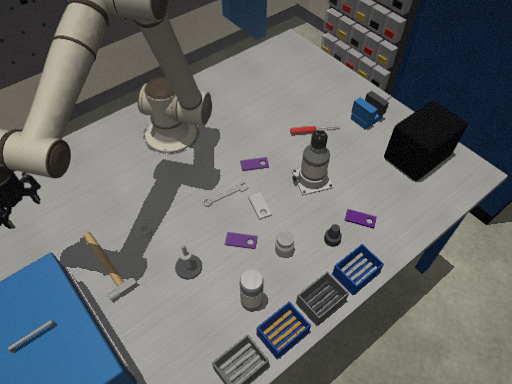

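View pics/top1.png

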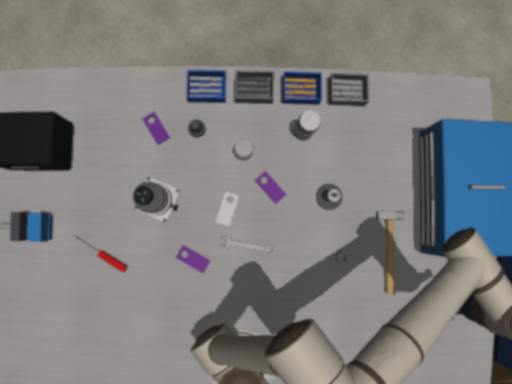

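Scene view: silver tag at (260,206), purple look-alikes at (255,164), (241,240), (361,218), post at (187,262) and bottle at (317,160) with its cap at (319,138). The top view shows the same layout: tag (227,209), post (330,195), bottle (150,195), purple plates (156,127), (270,187), (193,259).
The candidates for the tag are these four plates. The aluminium one is top (227,209), and I'll check it in a close crop.

```bash
python3 - <<'E'
from h import *
import pickle
T=pickle.load(open("top.pkl","rb"));S=pickle.load(open("scene.pkl","rb"))
def crop(im,x,y,w,h,k): return cv2.resize(im["color"][y:y+h,x:x+w],None,fx=k,fy=k,interpolation=cv2.INTER_CUBIC)
a=np.vstack([np.hstack([crop(T,195,180,65,50,6),crop(T,300,170,65,50,6)]),np.hstack([crop(T,120,170,65,50,6),crop(S,285,125,65,50,6)])])
cv2.imwrite("pics/crops.png",a)
def tag(im,x,y,w,h,th):
    g=im["color"][y:y+h,x:x+w].min(2); m=(g>th).astype(np.uint8)
    cs,hi=cv2.findContours(m,cv2.RETR_CCOMP,cv2.CHAIN_APPROX_NONE)
    i=max(range(len(cs)),key=lambda i:cv2.contourArea(cs[i]));c=cs[i]+np.array([x,y])
    W=np.array([onplane(im,*p[0],8)[:2] for p in c],np.float32)
    print(cv2.minAreaRect(c),"world",cv2.minAreaRect(W))
    for j in range(len(cs)):
        if hi[0][j][3]==i and cv2.contourArea(cs[j])>3: 
            q=cs[j].reshape(-1,2).mean(0)+[x,y];print("hole",q,onplane(im,*q,6).round(1),cv2.contourArea(cs[j]))
for im,b in((T,(210,185,35,45)),(S,(243,188,34,34))):
    g=im["color"][b[1]:b[1]+b[3],b[0]:b[0]+b[2]].min(2)
    print(np.percentile(g,[5,25,50,75,95]))
    th=cv2.threshold(g,0,255,cv2.THRESH_OTSU)[0];print(th);tag(im,*b,th)
E
```

```text
[143. 144. 146. 169. 186.]
163.0
((226.79217529296875, 208.4080352783203), (14.906001091003418, 32.522186279296875), 17.52556800842285) world ((487.9429931640625, 47.19469451904297), (46.39963912963867, 101.1566390991211), 73.22684478759766)
hole [229.54545455 199.        ] [517.4  39.1   6. ] 53.0
[127.75 153.75 156.   160.25 173.  ]
135.0
((259.5, 204.5), (33.0, 33.0), 90.0) world ((484.92071533203125, 51.31216812133789), (116.04756164550781, 138.9036102294922), 51.211700439453125)
hole [263.         210.38888889] [511.4  44.2   6. ] 22.0
hole [257.98591549 210.91549296] [502.4  29.5   6. ] 86.5
```

View pics/crops.png

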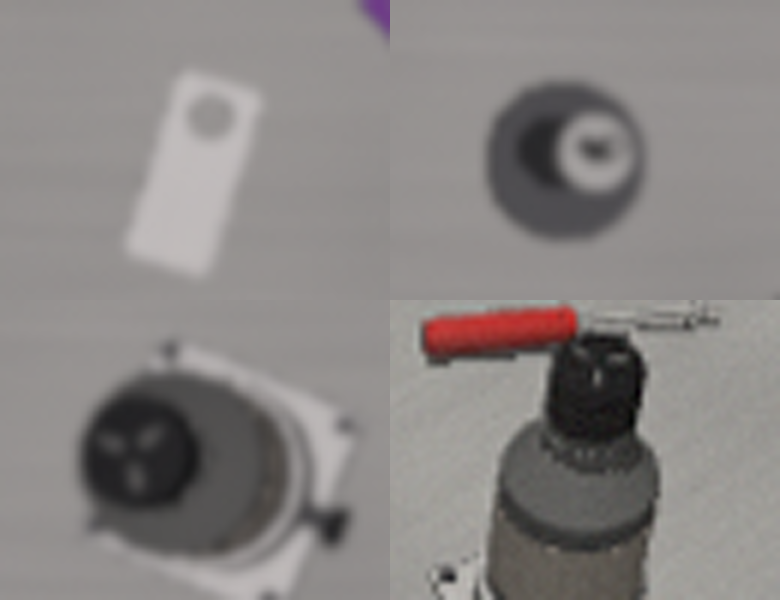

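The crop confirms the choice: the silver plate has its hole at the far (+x) end, top px (229.5,199), and measures 101x46 mm. The post collar is at about (334,195), its foot at about (329,197), and the cap top at about (143,195). Next I'll measure the post and cap.

```bash
python3 - <<'E'
from h import *
import pickle
T=pickle.load(open("top.pkl","rb"));S=pickle.load(open("scene.pkl","rb"))
def blob(im,b,lo,hi,z,name,k=6):
    x,y,w,h=b; g=cv2.resize(im["color"][y:y+h,x:x+w],None,fx=k,fy=k,interpolation=cv2.INTER_CUBIC).max(2)
    m=((g>=lo)&(g<=hi)).astype(np.uint8)
    cs,_=cv2.findContours(m,cv2.RETR_EXTERNAL,cv2.CHAIN_APPROX_NONE);c=cv2.convexHull(max(cs,key=cv2.contourArea))
    W=np.array([onplane(im,(p[0][0]+.5)/k-.5+x,(p[0][1]+.5)/k-.5+y,z)[:2] for p in c],np.float32)
    e=cv2.minEnclosingCircle(c);print(name,np.round(np.array(e[0])/k+[x,y],1),"world circ",cv2.minEnclosingCircle(W), 'ell',np.round(cv2.fitEllipse(W)[0],1))
blob(T,(308,175,40,42),0,120,10,"foot")
blob(T,(325,183,20,24),150,255,85,"collar")
for th in (45,60): blob(T,(125,178,35,35),0,th,224,f"cap{th}")
def circ(c,r,z):a=np.linspace(0,6.28,60);return np.c_[c[0]+r*np.cos(a),c[1]+r*np.sin(a),0*a+z]
for im in(T,S):
  print("tip etc",proj(im,[[494,-286,130]]).round(1))
E
```

```text
foot [329.  196.8] world circ ((529.0692138671875, -271.46453857421875), 43.414794921875) ell [ 529.3 -271.7]
collar [334.4 195.4] world circ ((529.187255859375, -272.8896484375), 15.935023307800293) ell [ 529.  -272.7]
cap45 [143.8 195.7] world circ ((513.2244262695312, 264.12652587890625), 25.23607063293457) ell [513.3 264.3]
cap60 [143.9 195.6] world circ ((513.5048828125, 263.9677734375), 27.3273868560791) ell [513.3 264. ]
tip etc [[341.5 206.3]]
tip etc [[172.2 240.8]]
```

Post axis is at (529,-272): foot and collar agree to 1 mm. The cap axis is at (513,264). The tag centre is (488,47) with its hole axis at -16.3°. I'll grip it 23 mm behind centre, at (466,53.5), with a yaw change of about -38.8°.

Request:
apply_moves:
  fingers: [0,0,0,0,0,0,0,0,0,0]
  dp:
    - [22.6,63,-3]
    - [22.6,63,-3]
    - [22.6,63,-3]
    - [22.6,63,-3]
    - [22.6,63,-3]
    - [22.6,63,-3]
    - [22.6,63,-3]
    - [22.6,63,-3]
    - [22.6,63,-3]
    - [22.6,63,-3]
  yaw: [-38.8,-38.8,-38.8,-38.8,-38.8,-38.8,-38.8,-38.8,-38.8,-38.8]

```text
clock: 1.1
position: [404.3, -117.0, 382.2]
ee_rot: [0.141, 0.99, 0.001, 0.0]
contact_force: [1.9, -0.2, 0.5]
gripper_width: 85.1
```

Request:
apply_moves:
  fingers: [0,0,0,0,0,0,0,0]
  dp:
    - [6.2,17.05,-14]
    - [6.2,17.05,-14]
    - [6.2,17.05,-14]
    - [6.2,17.05,-14]
    - [6.2,17.05,-14]
    - [6.2,17.05,-14]
    - [6.2,17.05,-14]
    - [6.2,17.05,-14]
  yaw: [0,0,0,0,0,0,0,0]

```text
clock: 1.9
position: [466.1, 52.9, 242.8]
ee_rot: [0.142, 0.99, 0.001, 0.0]
contact_force: [-1.0, 0.1, -0.1]
gripper_width: 85.3
```

```bash
python3 -c "
from h import *
s=read_state();print(s['joints'].round(3),s['position'].round(1),s['contact_force'].round(1))"
```

```text
[ 4.600e-01  3.200e-01 -5.760e-01 -2.000e-03 -6.720e-01 -2.313e+00] [466.1  52.9 242.8] [-1.   0.1 -0.1]
```

Request:
apply_moves:
  fingers: [0,0,0,0,1,1,1,1,1,1]
  dp:
    - [0,0.05,-4]
    - [0,0.05,-7.1]
    - [0,0.05,-7.1]
    - [0,0.05,-7.1]
    - [0,0.05,-7.1]
    - [0,0.05,-7.1]
    - [0,0.05,-7.1]
    - [0,0.05,-7.1]
    - [0,0.05,-7.1]
    - [0,0.05,-7.1]
  yaw: [0,0,0,0,0,0,0,0,0,0]

```text
clock: 2.9
position: [466.6, 53.6, 173.6]
ee_rot: [0.141, 0.99, 0.002, 0.002]
contact_force: [-3.3, -0.1, 9.9]
gripper_width: 43.9
```

Request:
apply_moves:
  fingers: [1,1,1,1,1,1,1]
  dp:
    - [0,0,0]
    - [0,0,0]
    - [0,0,3]
    - [0,0,8]
    - [0,0,12]
    - [0,0,12]
    - [0,0,12]
  yaw: [0,0,0,0,0,0,0]

```text
clock: 3.6
position: [466.3, 53.6, 294.3]
ee_rot: [0.141, 0.99, 0.003, 0.002]
contact_force: [-1.0, -0.4, -1.0]
gripper_width: 43.7
```

```bash
python3 - <<'E'
from h import *
im=get_image("scene");s=read_state();print(s['position'],s['contact_force'],s['gripper_width'])
p=proj(im,[[467,53,120]])[0];print(p)
x,y=(p-[55,40]).astype(int)
cv2.imwrite("pics/held.png",cv2.resize(im["color"][y:y+80,x:x+110],None,fx=7,fy=7,interpolation=cv2.INTER_CUBIC))
E
```

```text
[465.93600893  53.39443192 293.05877048] [-0.4839806  -0.25162689  0.41439293] 44.05271183574412
[257.03873243 180.16521659]
```

View pics/held.png

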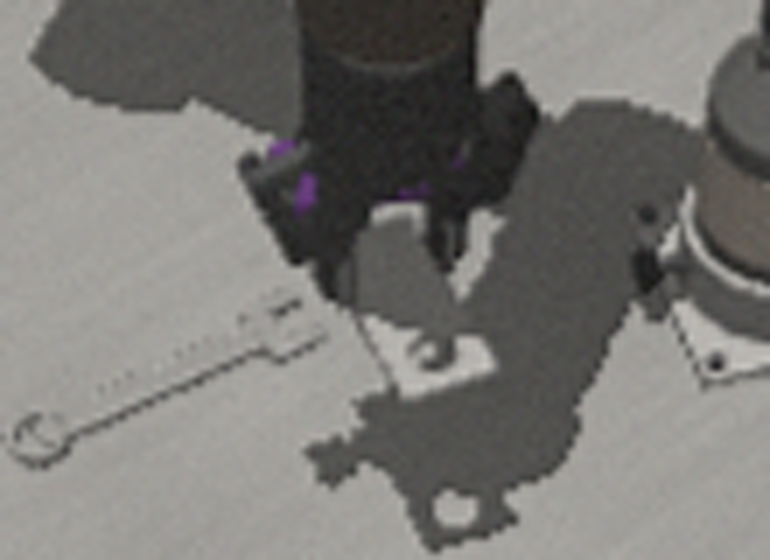

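The tag is held flat in the jaws, with the hole visible in the held crop at image px ≈(264,190). Next it goes above the pin.

Request:
apply_moves:
  fingers: [1,1,1,1,1,1,1,1,1,1]
  dp:
    - [0,-3,3]
    - [0.4,-8,3]
    - [0.6,-13,3]
    - [0.8,-18,3]
    - [1,-23,3]
    - [1.2,-28,3]
    - [1.2,-31,3]
    - [1.2,-31,3]
    - [1.2,-31,3]
    - [1.2,-31,3]
  yaw: [0,0,0,0,0,0,0,0,0,0]

```text
clock: 4.65
position: [477.7, -256.0, 321.7]
ee_rot: [0.141, 0.99, 0.002, -0.0]
contact_force: [0.6, 1.1, -1.1]
gripper_width: 43.5
```

```bash
python3 - <<'E'
from h import *
s=read_state();print(s['position'],s['joints'].round(2),s['gripper_width']);P=s['position'];z=P[2]-169.5
u=np.array([.96,-.281]);h=P[:2]+53*u;print("pred hole",h)
out=[]
for n in("top","scene"):
    im=get_image(n);q=proj(im,[[*h,z],[529,-272,130]]);print(n,q.round(1))
    x,y=(q[0]-[28,32]).astype(int);print(x,y)
    c=cv2.resize(im["color"][y:y+64,x:x+56],None,fx=7,fy=7,interpolation=cv2.INTER_CUBIC);out.append(c)
    g=im["color"][int(q[0][1])-12:int(q[0][1])+13,int(q[0][0])-12:int(q[0][0])+13].max(2);print(g[::3,::3])
cv2.imwrite("pics/over.png",np.hstack(out))
E
```

```text
[ 477.68648305 -255.97381559  321.70861654] [-0.19  0.32 -0.31 -0.01 -0.94 -1.66] 43.532159104713166
pred hole [ 528.56648305 -270.86681559]
top [[338.  193.8]
 [336.7 194.1]]
309 161
[[141 145 149 149 149 149 148 148 147]
 [124 119 118 127 133 144 148 150 150]
 [147 143 138 133 127 122 119 122 130]
 [162 159 156 154 150 146 142 136 130]
 [172 170 168 166 163 162 158 156 146]
 [180 179 176 175 173 172 170 167 116]
 [188 186 184 183 181 180 177 167  83]
 [186 187 187 188 188 186 185 149  82]
 [178 180 181 183 185 186 187 144  86]]
scene [[182.2 242.1]
 [182.9 246.4]]
154 210
[[ 87  92  92  93  94  91 162 167 159]
 [122  90  91  93  94  93 142 164 160]
 [166 182 114  90  94  94  88 164 167]
 [170 171 180 114 155 107 170 169 162]
 [168 168 182 156 165 163 180 153  83]
 [168 166 180 179 178 185 124  86  80]
 [163 166 144 131  85  71  81  87  85]
 [164 161 163 157  81  74 170 107  87]
 [161 169 105 167  86  77 134 110  87]]
```

View pics/over.png

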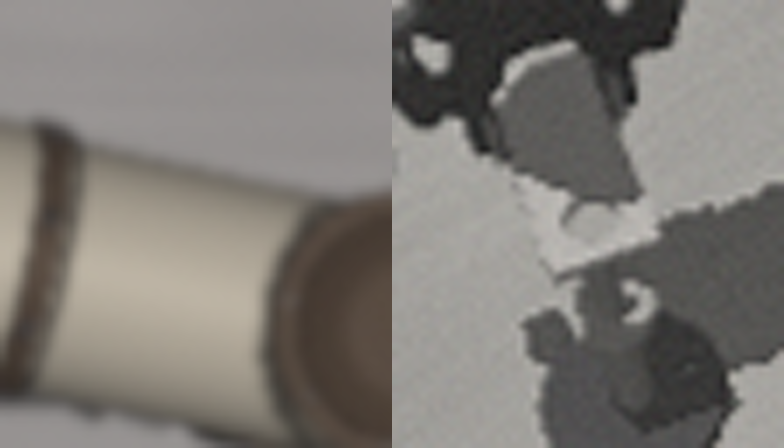

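The scene view puts the hole at px (182.6,241.7) against a predicted (182.2,242.1). The top view is blocked by the arm. I'll check the pin tip against the first scene picture.

```bash
python3 - <<'E'
from h import *
import pickle
S=pickle.load(open("scene.pkl","rb"));T=pickle.load(open("top.pkl","rb"))
def mk(im,P,k=10,r=20):
    q=proj(im,P);x,y=(q[0]-r).astype(int);c=cv2.resize(im["color"][y:y+2*r,x:x+2*r],None,fx=k,fy=k,interpolation=cv2.INTER_CUBIC)
    for a in q: cv2.circle(c,tuple(((a-[x,y]+.5)*k).astype(int)),3,(0,0,255),-1)
    print(x,y,q.round(1));return c
cv2.imwrite("pics/tip.png",np.hstack([mk(S,[[529,-272,130],[529,-272,85]]),mk(T,[[529,-272,130]])]))
E
```

```text
162 226 [[182.9 246.4]
 [184.9 254. ]]
316 174 [[336.7 194.1]]
```

View pics/tip.png

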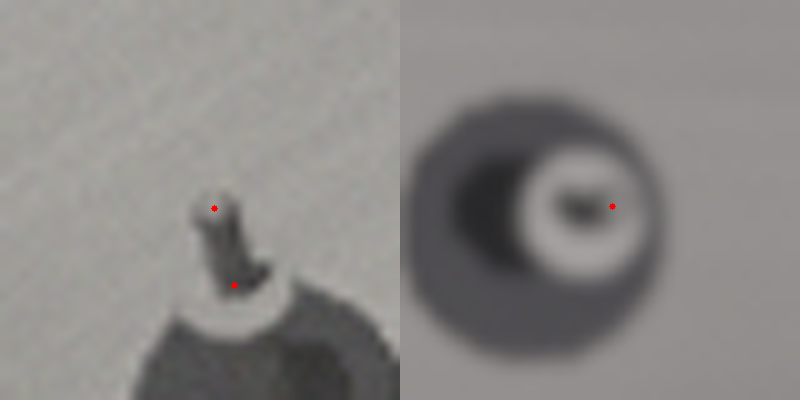

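The tip is where I predicted, px (183,246). Lowering the hole onto the pin in stages.

Request:
apply_moves:
  fingers: [1,1,1,1,1,1,1]
  dp:
    - [0.05,-0.1,0]
    - [0.05,-0.1,-0.8]
    - [0.05,-0.1,-1.6]
    - [0.05,-0.1,-2.4]
    - [0.05,-0.1,-3.2]
    - [0.05,-0.1,-3.2]
    - [0.05,-0.1,-3.2]
  yaw: [0,0,0,0,0,0,0]

```text
clock: 5.45
position: [478.5, -256.7, 290.2]
ee_rot: [0.141, 0.99, 0.002, 0.0]
contact_force: [0.6, 0.2, -0.6]
gripper_width: 43.6
```

Request:
apply_moves:
  fingers: [1,1,1,1,1]
  dp:
    - [0,0,-0.8]
    - [0,0,-1.6]
    - [0,0,-2.3]
    - [0,0,-2.3]
    - [0,0,-2.3]
  yaw: [0,0,0,0,0]

```text
clock: 5.95
position: [478.6, -256.7, 266.9]
ee_rot: [0.141, 0.99, 0.002, -0.0]
contact_force: [0.6, -0.0, -0.1]
gripper_width: 43.7
```

```bash
python3 - <<'E'
from h import *
s=read_state();print(s['position'],s['contact_force'],s['wrist_torque'],s['gripper_width'])
im=get_image("scene");cv2.imwrite("pics/on.png",cv2.resize(im["color"][200:280,140:230],None,fx=7,fy=7,interpolation=cv2.INTER_CUBIC))
E
```

```text
[ 478.55912119 -256.70087354  266.91915583] [ 0.64391236 -0.00769901 -0.07304943] [-0.03697466  0.02348473 -0.00131915] 43.714517203616545
```

View pics/on.png

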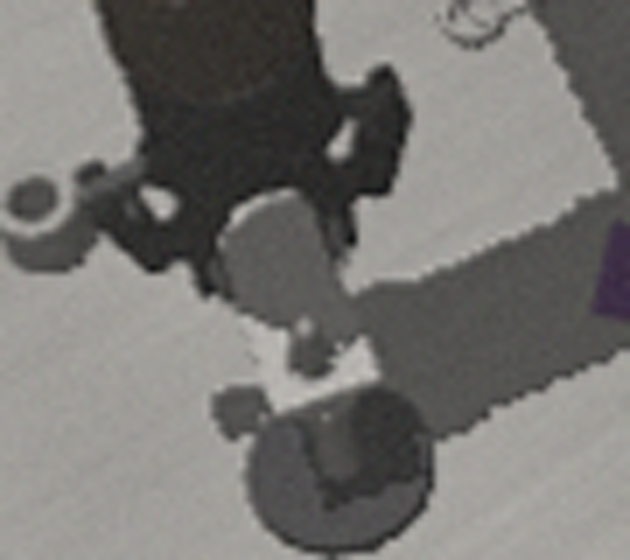

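The pin tip shows through the hole at crop px (305,330) and there is no contact force. Releasing the tag.

Request:
apply_moves:
  fingers: [0,0,0,0,0,0,0,0,0,0]
  dp:
    - [0,0,0]
    - [0,0,0]
    - [0,0,0]
    - [0,0,0]
    - [0,0,0]
    - [0,0,0]
    - [0,0,1]
    - [0,0,4]
    - [0,0,8]
    - [0,0,12]
  yaw: [0,0,0,0,0,0,0,0,0,0]

```text
clock: 7.0
position: [478.4, -256.7, 389.1]
ee_rot: [0.141, 0.99, 0.002, 0.0]
contact_force: [0.8, -0.2, 0.7]
gripper_width: 85.2
```

Request:
apply_moves:
  fingers: [0,0,0,0,0,0,0,0,0,0]
  dp:
    - [0,2,4]
    - [3.45,52.1,7]
    - [3.45,52.1,7]
    - [3.45,52.1,7]
    - [3.45,52.1,7]
    - [3.45,52.1,7]
    - [3.45,52.1,7]
    - [3.45,52.1,7]
    - [3.45,52.1,7]
    - [3.45,52.1,7]
  yaw: [5,10,15,20,20,20,20,20,20,20]

```text
clock: 8.0
position: [508.7, 213.3, 457.3]
ee_rot: [-0.034, 0.999, 0.002, 0.0]
contact_force: [2.1, -0.4, 0.0]
gripper_width: 85.1
```

```bash
python3 - <<'E'
from h import *
import pickle
s=read_state();print(s['position'],s['joints'].round(2),s['contact_force'].round(1))
im=get_image("scene");S=pickle.load(open("scene.pkl","rb"))
a=cv2.resize(im["color"][220:290,145:215],None,fx=5.5,fy=5.5,interpolation=cv2.INTER_CUBIC)
x,y,k=295,120,8
c=cv2.resize(S["color"][y:y+48,x:x+48],None,fx=k,fy=k,interpolation=cv2.INTER_CUBIC)
t=np.linspace(0,6.28,40)
for z in(188,224):
  for q in proj(S,np.c_[513.3+25*np.cos(t),264.1+25*np.sin(t),0*t+z]): cv2.circle(c,tuple(((q-[x,y]+.5)*k).astype(int)),2,(0,0,255),-1)
n=max(a.shape[0],c.shape[0]);p=lambda i:cv2.copyMakeBorder(i,0,n-i.shape[0],0,0,0)
cv2.imwrite("pics/hang.png",np.hstack([p(a),p(c)]))
E
```

```text
[508.69634627 213.32633209 457.2885932 ] [ 0.69  0.23 -0.09 -0.   -1.26 -2.19] [ 2.1 -0.4  0. ]
```

View pics/hang.png

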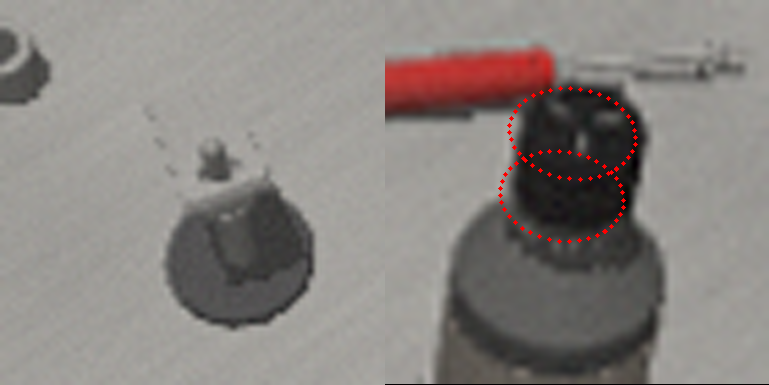

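The tag hangs on the pin, with the tip showing through the hole at left crop px (212,160). The scene outline of the cap sits about 1.3 px left of the cap itself, so I'll combine both views.

```bash
python3 - <<'E'
from h import *
import pickle
from scipy.optimize import least_squares
S=pickle.load(open("scene.pkl","rb"));T=pickle.load(open("top.pkl","rb"))
t=np.linspace(0,6.28,80)
def box(q): return np.array([q[:,0].min(),q[:,0].max(),q[:,1].min(),q[:,1].max()])
def meas(im,b,th,k=8):
    x,y,w,h=b;g=cv2.resize(im["color"][y:y+h,x:x+w],None,fx=k,fy=k,interpolation=cv2.INTER_CUBIC).max(2)
    m=cv2.morphologyEx((g<th).astype(np.uint8),cv2.MORPH_OPEN,np.ones((k*3,k*3)))
    c=max(cv2.findContours(m,0,1)[0],key=cv2.contourArea)[:,0]
    return box((c+.5)/k-.5+[x,y])
def ring(P,zs): return np.vstack([np.c_[P[0]+25*np.cos(t),P[1]+25*np.sin(t),0*t+z] for z in zs])
for th in(50,60):
    ms=meas(S,(305,122,25,34),th);mt=meas(T,(128,180,30,32),th)
    ps=box(proj(S,ring((513.3,264.1),(188,224))));pt=box(proj(T,ring((513.3,264.1),(188,224))))
    print(th,"S",(ms-ps).round(1),"T",(mt-pt).round(1),ms.round(1),mt.round(1))
    def f(P):
        a=box(proj(S,ring(P,(188,224))))-ms;b=box(proj(T,ring(P,(188,224))))-mt
        return [a[0]+a[1],b[0]+b[1],b[2]+b[3]]
    print(least_squares(f,(513,264)).x)
E
```

```text
50 S [ 2.4  0.6  3.3 -0.9] T [ 2.9 -2.3  0.3 -1.3] [311.3 326.4 133.8 148.8] [137.1 152.8 186.2 203.8]
[515.91375661 264.73370322]
60 S [2.3 0.7 0.1 2.4] T [-0.1 -1.9 -0.3 -0.6] [311.2 326.6 130.7 152.1] [134.1 153.2 185.6 204.6]
[514.99246158 267.57539258]
```

Request:
apply_moves:
  fingers: [0,0,0,0,0,0,0,0]
  dp:
    - [0.6,5.2,0]
    - [0.6,5.2,0]
    - [0.6,5.2,0]
    - [0.6,5.2,-3]
    - [0.6,5.2,-6]
    - [0.6,5.2,-8.9]
    - [0.6,5.2,-8.9]
    - [0.6,5.2,-8.9]
  yaw: [0,0,0,0,0,0,0,0]

```text
clock: 8.85
position: [516.1, 270.1, 369.1]
ee_rot: [-0.036, 0.999, 0.003, 0.002]
contact_force: [0.0, 0.7, 0.8]
gripper_width: 85.3
```

Request:
apply_moves:
  fingers: [0,0,0.2,0.3,0.4,0.4]
  dp:
    - [-0.15,-0.45,-0.1]
    - [-0.15,-0.45,-0.1]
    - [-0.15,-0.45,-0.1]
    - [-0.15,-0.45,-0.1]
    - [-0.15,-0.45,-0.1]
    - [-0.15,-0.45,-0.1]
  yaw: [0,0,0,0,0,0]

```text
clock: 9.45
position: [514.8, 267.2, 369.5]
ee_rot: [-0.036, 0.999, 0.005, 0.004]
contact_force: [-2.0, 5.0, 2.0]
gripper_width: 51.3
```

The force of +5 N along y shows the cap axis lies slightly further toward +y, in line with the y≈267.6 estimate. I'll re-centre there and close.

Request:
apply_moves:
  fingers: [0.35,0.35,1,1,1,1,1]
  dp:
    - [0,0.1,0]
    - [0,0.1,0]
    - [0,0.1,0]
    - [0,0.1,0]
    - [0,0.1,0]
    - [0,0.1,0]
    - [0,0.1,0]
  yaw: [0,0,0,0,0,0,0]

```text
clock: 10.15
position: [514.7, 268.2, 369.6]
ee_rot: [-0.036, 0.999, 0.005, 0.004]
contact_force: [-2.0, 1.1, 2.6]
gripper_width: 48.5
```

Request:
apply_moves:
  fingers: [1,1,1,1,1]
  dp:
    - [0,0,-0.3]
    - [0,0,-0.6]
    - [0,0,-0.8]
    - [0,0,-0.8]
    - [0,0,-0.8]
  yaw: [0,0,0,0,0]

```text
clock: 10.65
position: [514.7, 268.2, 363.7]
ee_rot: [-0.037, 0.999, 0.006, 0.005]
contact_force: [-5.5, -0.2, 9.8]
gripper_width: 48.4
```

Request:
apply_moves:
  fingers: [1,1,1,1,1,1,1,1,1,1]
  dp:
    - [0,0,-0.3]
    - [0,0,-0.33]
    - [0,0,-0.33]
    - [0,0,-0.33]
    - [0,0,-0.33]
    - [0,0,-0.33]
    - [0,0,-0.33]
    - [0,0,-0.33]
    - [0,0,-0.33]
    - [0,0,-0.33]
  yaw: [0,0,5,11,17,23,29,35,35,35]

```text
clock: 11.65
position: [516.0, 268.8, 363.9]
ee_rot: [-0.336, 0.942, 0.007, 0.007]
contact_force: [-0.3, 0.2, 11.5]
gripper_width: 48.5
```

```bash
python3 -c "
from h import *
s=read_state();print(s['joints'].round(3),s['position'].round(1),s['contact_force'].round(1),s['wrist_torque'].round(2),s['ee_rot'].round(3),s['gripper_width'])"
```

```text
[ 0.757  0.341 -0.163 -0.009 -1.048 -1.638] [516.  268.8 363.9] [-0.3  0.2 11.5] [0.18 0.08 0.03] [-0.336  0.942  0.007  0.007] 48.5460549910096
```

The wrist moment about z is near zero with the press at 11.5 N, so the cap is turning. I'll continue.

Request:
apply_moves:
  fingers: [1,1,1,1,1,1,1,1,1,1]
  dp:
    - [0,0,-0.35]
    - [0,0,-0.35]
    - [0,0,-0.35]
    - [0,0,-0.35]
    - [0,0,-0.35]
    - [0,0,-0.3]
    - [0,0,-0.2]
    - [0,0,-0.1]
    - [0,0,0]
    - [0,0,0]
  yaw: [6,12,18,24,30,36,42,48,55,55]

```text
clock: 12.65
position: [516.3, 269.9, 366.1]
ee_rot: [0.734, -0.679, -0.009, -0.006]
contact_force: [-3.9, 3.3, 8.2]
gripper_width: 48.3
```

```bash
python3 -c "
from h import *
s=read_state();print(s['joints'].round(3),s['position'].round(1),s['contact_force'].round(1),s['wrist_torque'].round(2),s['ee_rot'].round(3),s['gripper_width'])"
```

```text
[ 0.755  0.342 -0.15  -0.022 -1.069 -0.666] [516.3 269.9 366.1] [-3.9  3.3  8.2] [0.98 1.06 0.09] [ 0.734 -0.679 -0.009 -0.006] 48.3352623402312
```

Request:
apply_moves:
  fingers: [1,1,1,1,1,1]
  dp:
    - [0,0,0.5]
    - [0,0,1]
    - [0,0,1.6]
    - [0,0,2.3]
    - [0,0,3]
    - [0,0,3]
  yaw: [0,0,0,0,0,0]

```text
clock: 13.25
position: [516.6, 269.9, 397.4]
ee_rot: [0.734, -0.679, -0.009, -0.007]
contact_force: [0.0, 1.1, -0.6]
gripper_width: 48.5
```

Request:
apply_moves:
  fingers: [1,1,1,1,1,1,1]
  dp:
    - [-0.1,-0.1,2]
    - [-0.1,-0.1,4.5]
    - [-0.1,-0.1,7.2]
    - [-0.1,-0.1,7.2]
    - [-0.1,-0.1,7.2]
    - [-0.1,-0.1,7.2]
    - [-0.1,-0.1,7.2]
  yaw: [0,0,0,0,0,0,0]

```text
clock: 13.95
position: [515.5, 268.8, 467.9]
ee_rot: [0.734, -0.679, -0.009, -0.005]
contact_force: [-0.3, -0.6, -0.5]
gripper_width: 48.3
```

```bash
python3 - <<'E'
from h import *
im=get_image("scene");s=read_state();print(s['clock'],s['position'].round(1),s['joints'].round(2),s['contact_force'].round(1),s['ee_rot'].round(3),s['gripper_width'])
a=cv2.resize(im["color"][80:200,275:365],None,fx=4.5,fy=4.5,interpolation=cv2.INTER_CUBIC)
b=cv2.resize(im["color"][180:300,140:230],None,fx=4.4,fy=4.5,interpolation=cv2.INTER_CUBIC)
cv2.imwrite("pics/end.png",np.hstack([a,b]))
E
```

```text
14.0 [515.5 268.9 468.1] [ 0.75  0.27  0.01 -0.02 -1.3  -0.67] [-0.8 -0.  -0.5] [ 0.734 -0.679 -0.009 -0.006] 48.4458985831649
```

View pics/end.png

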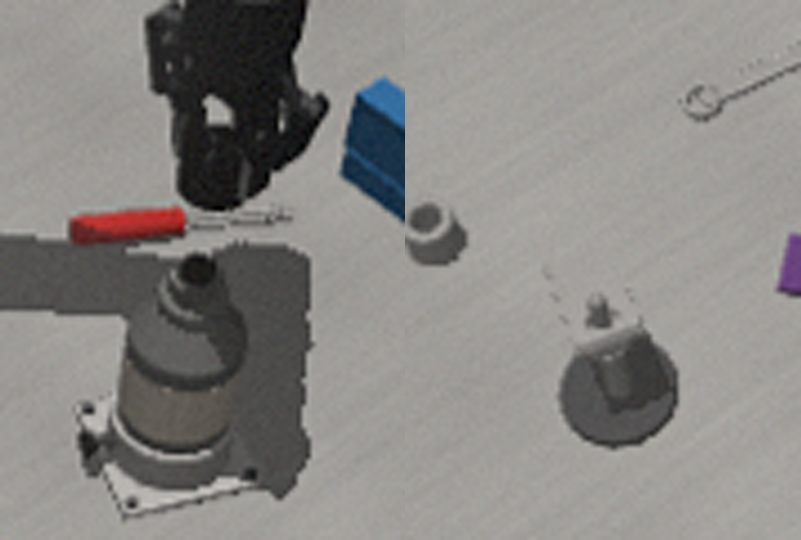

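The cap is off and held at left crop px (212,170), with the open bottle neck below it at (198,268). The tag still hangs on the pin at right crop px (600,315). Handing in.

```bash
python3 -c "
from bench import *
print(job_done())"
```

```text
the job is handed in; nothing more can be done
None
```

I did both parts in the order asked and handed the job in at about 14 s of the 61 s. `job_done()` reports no verdict, so success rests on the checks below.

- **Tag:** I hung the aluminium tag by its hole over the pin and let go. The last picture shows it still hanging there.
- **Cap:** I gripped the cap and pressed it down with about 11 N, roughly 5–6 mm. While pressed I turned it about 90° anticlockwise, and it then lifted off with almost no force.
- **Final state:** The gripper holds the cap about 10 cm above where it sat on the neck, tilted about 1.3° going by the arm pose. The last picture shows the open bottle neck below it.
- **Bench:** The spanner, socket and screwdriver in the last crops look unmoved. I did not measure the other bystanders at the end.
- **Disagreements:**
  - The two cameras differed by about 3–4 mm on the cap's position. I settled it from the contact force while closing the gripper.
  - The gripper width read about 2 mm under the true sizes (44 against 46, 48.5 against 50).

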